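# Change over from the red probe to the blue probe at the push-in ports

### The job

The red-headed probe is gripped in its push-in port and the blue-headed one is only loosely started in its own. First take the red probe off line by pressing its port's yellow release plate in until the probe springs out of the grip, then put the blue probe on line by pushing it in past the grip until it stays fully home. Never have both probes gripped at once, and do not disturb the other things on the bench.

Things in the scene. Friction and masses are not known exactly. Their poses are not given: they have to be found in the camera images.
- port_red: Fixed aluminium port block with a red tag, 62 (along x) x 60 x 90 mm high, base plate 124 x 70 x 6 mm. Origin on the bench under the block, z up; x is level: the direction in which probe and plate are pushed in. The probe lies along x, 55 mm above the bench; plate and probe head are on the -x side of the block, whose faces are at x = -28 and +34 mm. Which port is left or right varies.
- port_blue: The same kind of port block, with a blue tag on top, for the blue-headed probe; axes and sizes as for port_red. Paper trays and cartons up to 330 mm high stand just behind the ports (beyond about x = 0.53 m from the robot), tall instruments to the right (y below -0.4 m): keep the gripper's body clear of them.
- plate_red (a point): Middle of the ribbed upper part of the red port's yellow release plate, on its outer (-x) face, 91 mm above the bench; moves with it. Upright plate 6 mm thick, 54 mm wide, from 31 to 105 mm above the bench; the 14 mm rod passes through it. Press it along the port's +x, clear of the rod. With the probe gripped, 65 mm of rod are free between this face and the head.
- plate_blue (a point): The same point of the blue port's release plate (need not be touched).
- head_red (a point): Centre of the flat outer (-x) end face of the red-headed probe, on the probe axis, 55 mm above the bench. The head is a red disc 40 mm in diameter and 22 mm long at the end of the 14 mm steel rod.
- head_blue (a point): Centre of the flat outer (-x) end face of the blue-headed probe, on the probe axis; blue head of the same size. Push here along the port's +x.
- probe_red (a joint): How far the red probe is in, m: 0 = out at its stop, 0.032 = inner stop. Gripped at about 0.030; below 0.015 it is clear of the grip. A spring pushes it out (7 N when in) against 2 N of friction: once let go it slides out by itself to about 0.004.
- probe_blue (a joint): How far the blue probe is in, m, as for probe_red. It starts loosely at 0 to 0.008. Resistance rises to about 14 N as it passes the grip, which closes at about 0.0305; pushed that far it stays at about 0.030, else it slides out again. Its port's plate twitches in by itself as the grip is passed.
- collar_red (a joint): Travel of the red port's release plate, m: 0 = out, 0.008 = fully in (hard stop). Spring force 5 N at 0 to 9 N at 0.008; the probe is let go between 0.003 and 0.005; the plate springs back when let go.
- spot_bottle_amber (a point): Bystander: brown bottle with green cap, 92 mm wide, 202 mm tall; point half-way up.
- spot_beaker (a point): Bystander: small clear beaker, 59 mm wide, 64 mm tall; point half-way up.
- spot_kitchen_timer (a point): Bystander: grey wedge-shaped timer 71 x 77 x 50 mm; point half-way up.
- spot_spanner (a point): Bystander: open-ended spanner 142 mm long, lying flat, 5 mm thick; point at its middle.
- spot_pen (a point): Bystander: thick white marker with blue cap, 135 mm long, 16 mm thick, lying; point at its middle.
- spot_dish (a point): Bystander: clear petri dish 60 mm across, 12 mm high; point at its centre.

How it is judged:
By the outcome, as a careful person would: the job done as asked, in the order asked, and still so for the second after the job is handed in, with the robot touching nothing.
It also fails if it takes over 64 s, if anything falls off the work surface, if the arm or the gripper's body presses on something with over 40 N, if the wrist force passes 120 N, or if a joint passes its speed limit or range.

### The arm

A 7-joint arm with a two-finger parallel gripper is mounted at the origin on a cart in front of the work surface, level with it; the furniture and walls round the work are solid. World frame = base frame: x ahead of the robot, y to its left, z up, the work surface at z = 0. Lengths are in m, angles in degrees, forces in N, time in s.
With the tool pointing down it reaches from about 0.425 to 0.875 m from the base axis. Payload 4.7 kg.
Tool frame: the origin (TCP) lies at the very end of the fingers, on their centre line; the grasp point (between the pads) lies 19 mm behind it; y points along the fingers, z is the direction in which the jaws open and shut, and the axes are right-handed (so a half turn about y gives the same grasp; the last joint's range is limited). The gripper opens to 87 mm and grips with 3 to 60 N. Pads are 19 mm wide; open, the fingers measure 117 mm over their backs; the gripper's body (75 mm by 190 mm) begins 51 mm behind the grasp point.
Start: joints at [-63.822, 18.392, -4.016, 83.108, 1.295, 78.541, -3.26], TCP at [0.279, 0.587, 0.223] pointing down, gripper open.
Joint ranges: [-163.93, 163.93], [-17.29, 119.83], [-79.2, 71.16], [3.27, 140.29], [-89.18, 269.18], [5.43, 117.66], [-154.24, 154.24]. Speed limits (degrees/s): [147.25, 147.25, 180, 180, 180, 180, 180].

### API

Orientations are given as [roll, pitch, yaw] about the fixed x, y, z axes, in that order (R = Rz(yaw) Ry(pitch) Rx(roll)).
In Python, from cell import env gives the robot as it stands.
- The arm moves only by the shell command python3 -m pendant 'ROWS' [FORCE]. ROWS is JSON, one flat list of numbers, 7 for each row, row after row: the shift along the world's x, y, z in units of 40 mm (1.0 is 40 mm), then the turn, a rotation vector about the world's x, y, z in units of 10 degrees (1.0 is 10 degrees), then the finger opening in mm, from 0 to 87. In form: [x, y, z, wx, wy, wz, jaw, x, y, z, wx, wy, wz, jaw, ...]. A call has 1 to 10 rows; each row shifts and turns the commanded pose from where the row before left it; what a row does not reach is not made up. A row lasts 1/8 s, in which the tool goes at most 62.5 mm and 10.7 degrees, less where a joint would pass 70% of its speed; a pose out of reach is approached as far as the arm can. A call is refused whole if a number of a shift passes 1 or a number of a turn 1, either way. A call with a gripper value outside its range is refused whole. The fingers move at their own pace and stop on an object; FORCE is the grip in N (left out, the last holds). Time passes only in rows, so rows that do not move let the fingers close. It gives the time, the measured TCP pose, the force and the opening at its end, in the units of the state.
- env.get_obs(): the state, without advancing time (a new reading comes with each control period).
- env.read_camera(name): name is "scene" or "top"; returns a dict with "image" (400x640x3 uint8, red, green, blue), "fx", "fy", "cx", "cy" (pixels), "cam_to_world" (4x4, takes a point from camera to world coordinates). Camera axes: x right, y up, looking along -z (the intrinsics and any distortion apply to the point x, -y, -z); pixel columns grow to the right and rows downward; lengths in m; the calibration is good to about 2 mm. A picture is of the moment at which its call begins. There is no depth.
- env.sign_off(): hands the job in, once; it reports no verdict.
The state is a dict: "time_s": time; "qpos": joint angles; "joint_velocities": joint speeds; "effort": joint torques, N m; "tool_pos": TCP position; "tool_rot": TCP orientation; "force": force on the tool from outside, world axes, zero at the start; "wrist_torque": the same for the moment, N m; "grip_width": finger opening in m.
Only numpy, scipy, OpenCV 4.12 (cv2) and the standard library are available. Lean on these libraries where they do the work, as an engineer would, in place of code of your own. Each camera call takes 0.05 s, during which the arm holds its last target.

## Working session

There is one attempt and no reset: what is moved stays moved. The work goes in short steps, Python scripts to look and compute and a shell command to move; the robot and the scene stay as the last step left them, time stands still between calls to the robot, and variables do not carry over. Pictures are saved under pics/ and viewed, and the job is handed in when it is done.

```bash
mkdir -p pics; ls; python3 - <<'E'
from cell import env
import cv2,numpy as np
np.set_printoptions(suppress=True,precision=4)
for n in ("scene","top"):
    c=env.read_camera(n)
    cv2.imwrite(f"pics/{n}0.png",c["image"][:,:,::-1])
    print(n,c["fx"],c["fy"],c["cx"],c["cy"],[k for k in c]);print(c["cam_to_world"])
print(env.get_obs())
E
```

```text
pics
scene 502.18064374852236 502.18064374852236 321.24742671809366 199.09582022836537 ['image', 'fx', 'fy', 'cx', 'cy', 'cam_to_world']
[[-0.9681 -0.2252  0.11    0.7309]
 [ 0.2505 -0.8524  0.4591  0.7398]
 [-0.0096  0.472   0.8816  1.7293]
 [ 0.      0.      0.      1.    ]]
top 440.4360045387886 440.4360045387886 319.006810718972 201.54167859659557 ['image', 'fx', 'fy', 'cx', 'cy', 'cam_to_world']
[[-0.0012  0.9876 -0.1567  0.3228]
 [-1.     -0.0012  0.0005 -0.1052]
 [ 0.0004  0.1567  0.9876  1.3916]
 [ 0.      0.      0.      1.    ]]
{'time_s': 0.1, 'qpos': array([-63.8226,  18.4341,  -4.0166,  83.1679,   1.2943,  78.5431,
        -3.2602]), 'joint_velocities': array([-0.1093, -0.0795, -0.0108, -0.1593,  0.0808,  0.0839, -0.1383]), 'effort': array([  0.    , -49.2574,  -0.4055, -31.3396,  -0.0642,   0.0395,
         0.0001]), 'tool_pos': array([0.2783, 0.5868, 0.2216]), 'tool_rot': array([-90.0999,  -0.0045, -25.3671]), 'force': array([ 0.2406, -0.0078, -0.7738]), 'wrist_torque': array([0.0138, 0.015 , 0.0089]), 'grip_width': 0.08691816175099812}
```

View pics/scene0.png

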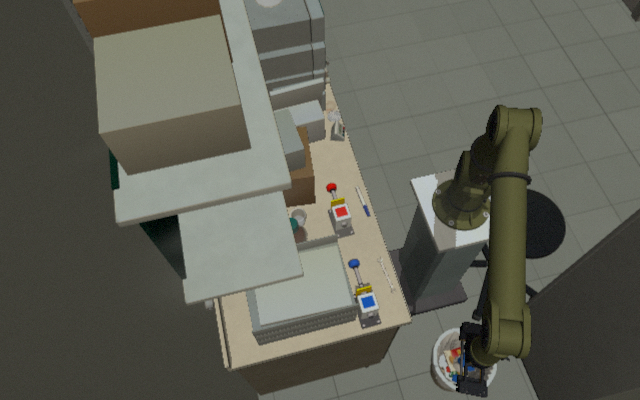

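View pics/top0.png

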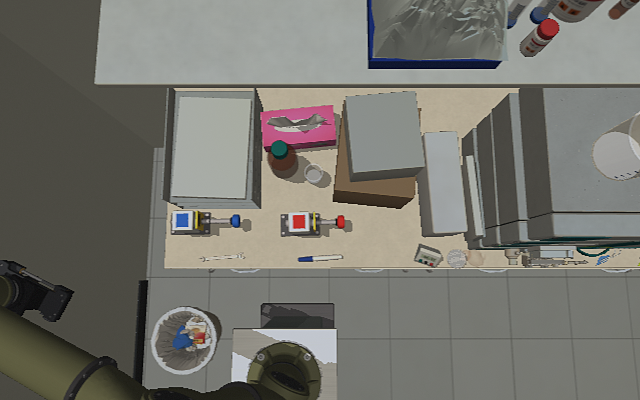

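The heads point right (towards -y), so pushing in means moving towards about +y. Red is the right-hand port at around (300,222) and blue the left one at around (185,222). I'll enlarge both.

```bash
cat > h.py <<'E'
import numpy as np,cv2
from cell import env
np.set_printoptions(suppress=True,precision=4)
def crop(c,x,y,w,h,s,name):
    im=c["image"][y:y+h,x:x+w,::-1]
    cv2.imwrite("pics/"+name,cv2.resize(im,None,fx=s,fy=s,interpolation=cv2.INTER_CUBIC))
def ray(c,u,v,z):
    T=c["cam_to_world"];d=T[:3,:3]@np.array([(u-c["cx"])/c["fx"],-(v-c["cy"])/c["fy"],-1]);o=T[:3,3]
    return o+d*(z-o[2])/d[2]
def proj(c,p):
    T=c["cam_to_world"];q=T[:3,:3].T@(np.array(p)-T[:3,3]);return c["cx"]-c["fx"]*q[0]/q[2],c["cy"]+c["fy"]*q[1]/q[2]
E
python3 - <<'E'
from h import *
c=env.read_camera("top");crop(c,160,195,100,70,8,"t_b.png");crop(c,265,195,100,70,8,"t_r.png")
c=env.read_camera("scene");crop(c,320,170,90,65,8,"s_r.png");crop(c,330,250,80,75,8,"s_b.png")
E
```

```text
(no output)
```

View pics/t_r.png

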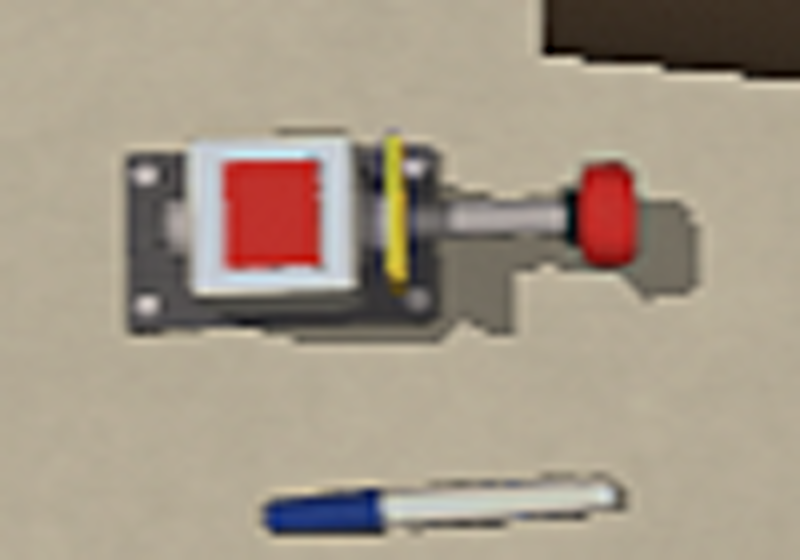

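View pics/t_b.png

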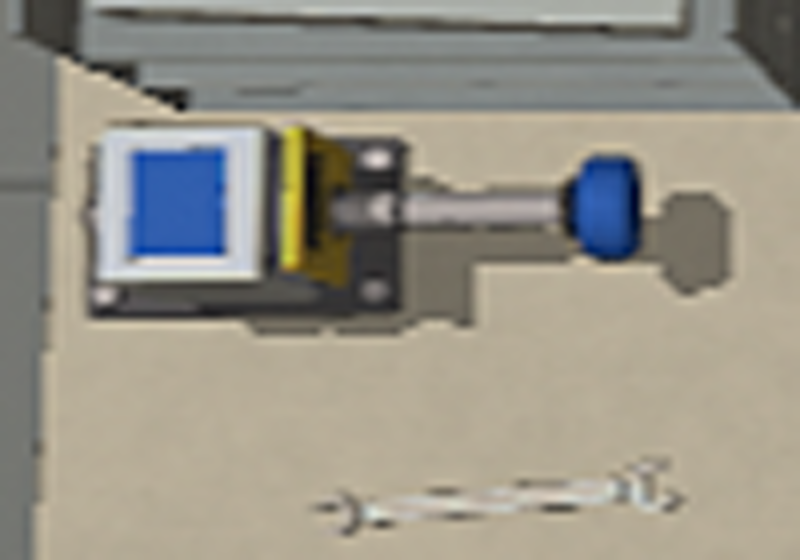

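View pics/s_r.png

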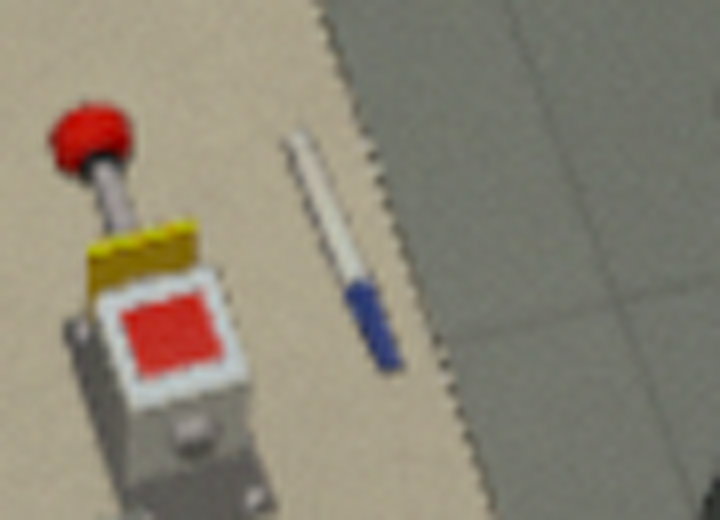

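View pics/s_b.png

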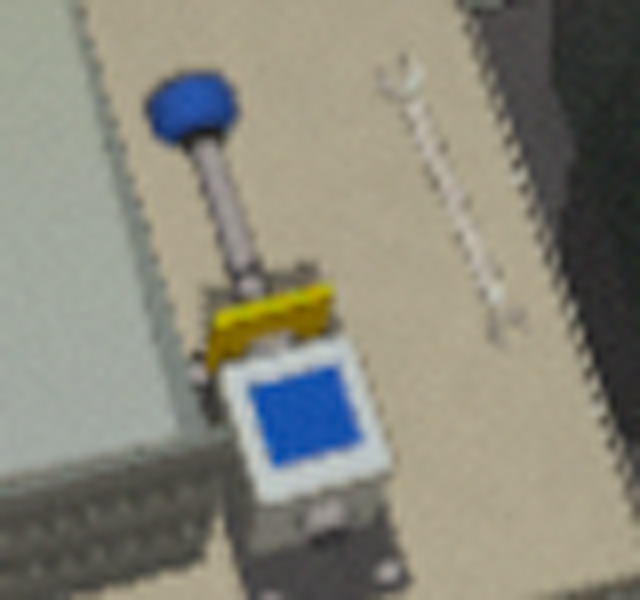

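```bash
python3 - <<'E'
from h import *
t=env.read_camera("top");s=env.read_camera("scene")
def T(l,x,y,z,o,c=t,k=8): print(l,ray(c,o[0]+(x+.5)/k-.5,o[1]+(y+.5)/k-.5,z))
r=(265,195);b=(160,195)
for n,o,P in(("R",r,[(190,140),(357,140),(357,294),(188,294)]),("B",b,[(98,128),(265,128),(265,280),(95,280)])):
    for p in P:T(n+" top",*p,.09,o)
T("R plate back",395,137,.105,r);T("R plate front",398,290,.105,r)
T("R plate outer edge",406,215,.105,r)
T("B plate outer",305,200,.105,b)
T("R head",637,214,.055,r);T("R rod",510,216,.055,r);T("R base",128,160,.006,r);T("R basebr",438,322,.006,r);T("R basebl",128,332,.006,r)
T("B head",640,208,.055,b);T("B rod",480,207,.055,b)
T("pen",265,512,.008,r);T("pen",620,492,.008,r);T("spanner",320,512,.0,b);T("spanner",680,490,.0,b)
# scene: block tops
for n,o,P in(("R",(320,170),[(97,300),(205,268),(245,382),(135,408)]),("B",(330,250),[(222,372),(345,338),(388,468),(262,502)])):
    for p in P:T(n+" stop",*p,.09,o,s)
T("R head s",90,138,.055,(320,170),s);T("B head s",192,105,.055,(330,250),s)
T("R plate s top L",90,248,.105,(320,170),s);T("R plate s top R",195,222,.105,(320,170),s)
E
```

```text
R top [ 0.4976 -0.0143  0.09  ]
R top [ 0.4976 -0.0766  0.09  ]
R top [ 0.4401 -0.0767  0.09  ]
R top [ 0.4401 -0.0142  0.09  ]
B top [0.5026 0.3331 0.09  ]
B top [0.5025 0.2709 0.09  ]
B top [0.4457 0.2684 0.09  ]
B top [0.4458 0.3313 0.09  ]
R plate back [ 0.4966 -0.0909  0.105 ]
R plate front [ 0.4402 -0.092   0.105 ]
R plate outer edge [ 0.4678 -0.0949  0.105 ]
B plate outer [0.4737 0.2507 0.105 ]
R head [ 0.4737 -0.1827  0.055 ]
R rod [ 0.473  -0.1342  0.055 ]
R base [0.501 0.016 0.006]
R basebr [ 0.4366 -0.1068  0.006 ]
R basebl [0.4328 0.0152 0.006 ]
B head [0.4763 0.1366 0.055 ]
B rod [0.4768 0.1976 0.055 ]
pen [ 0.3624 -0.0393  0.008 ]
pen [ 0.37   -0.1776  0.008 ]
spanner [0.363  0.2687 0.    ]
spanner [0.3714 0.1279 0.    ]
R stop [ 0.4976 -0.072   0.09  ]
R stop [ 0.4452 -0.0753  0.09  ]
R stop [ 0.4435 -0.0144  0.09  ]
R stop [ 0.4952 -0.0145  0.09  ]
B stop [0.5018 0.2741 0.09  ]
B stop [0.4476 0.2731 0.09  ]
B stop [0.4469 0.3308 0.09  ]
B stop [0.5014 0.3312 0.09  ]
R head s [ 0.4732 -0.1744  0.055 ]
B head s [0.4753 0.1443 0.055 ]
R plate s top L [ 0.4958 -0.0912  0.105 ]
R plate s top R [ 0.4457 -0.0919  0.105 ]
```

Red port: centre x≈0.469, plate outer face y≈-0.094, head face y≈-0.182. Blue head: face at (0.476, 0.137), with the probe about 3 mm in. Both ports have +x along about +y, within 2°. I'll close the jaws, turn them to lie along y so the long side of the body stays off the trays, and go to the red plate.

```bash
python3 -m pendant '[0.2,-0.8,0.1,0,0,0.9,0, 0.45,-0.9,0,0,0,0.9,0, 0.45,-0.9,0,0,0,0.9,0, 0.45,-0.9,0,0,0,0,0, 0.45,-0.9,0,0,0,0,0, 0.45,-0.9,0,0,0,0,0, 0.45,-0.9,0,0,0,0,0, 0.45,-0.9,0,0,0,0,0, 0.45,-0.9,0,0,0,0,0, 0.45,-0.9,0,0,0,0,0]' 20
python3 -m pendant '[0.1,-0.9,0,0,0,0,0, 0.1,-0.9,0,0,0,0,0, 0.1,-0.9,0,0,0,0,0, 0,-0.9,0,0,0,0,0, 0,-0.9,0,0,0,0,0, 0,-0.9,0,0,0,0,0, 0,-0.9,0,0,0,0,0, 0,-0.9,0,0,0,0,0, 0,-0.9,0,0,0,0,0, 0,0,0,0,0,0,0]'
```

```text
time_s: 1.55
tool_pos: [0.449, 0.2301, 0.2268]
tool_rot: [-90.0, -0.0, 1.6]
force: [0.5, 0.6, -0.0]
grip_width: 0.0015
time_s: 2.8
tool_pos: [0.4602, -0.0958, 0.2269]
tool_rot: [-90.0, -0.0, 1.3]
force: [0.7, 1.1, -0.8]
grip_width: 0.0003
```

```bash
python3 -m pendant '[0.2,-0.85,0,0,0,0,0, 0,0,-0.9,0,0,0,0, 0,0,-0.9,0,0,0,0, 0,0,-0.6,0,0,0,0, 0,0,0,0,0,0,0, 0,0,0,0,0,0,0]'
python3 - <<'E'
from h import *
c=env.read_camera("top");crop(c,245,170,120,90,6,"t_r1.png")
c=env.read_camera("scene");crop(c,300,130,120,110,6,"s_r1.png")
E
```

```text
time_s: 3.55
tool_pos: [0.4694, -0.1262, 0.1316]
tool_rot: [-90.0, -0.1, 1.7]
force: [-0.2, 0.5, -0.9]
grip_width: 0.0004
```

View pics/t_r1.png

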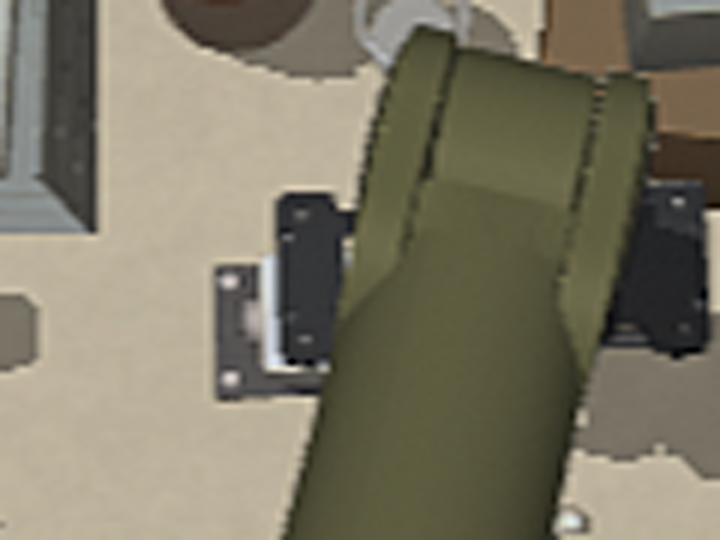

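View pics/s_r1.png

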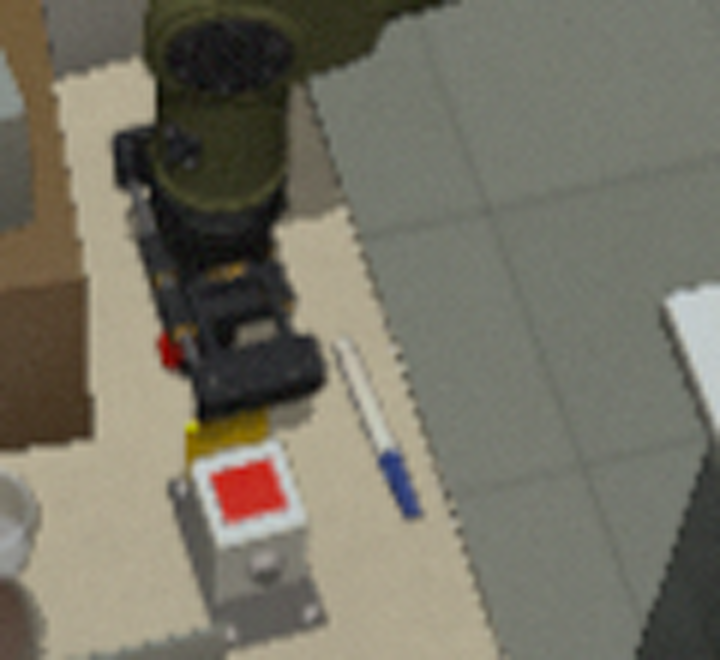

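The top view shows the gripper over the port with clear gaps to the carton and beaker. The scene view shows the fingers between the plate at about (225,440) and the head at about (170,350). I'll lower and approach.

```bash
python3 -m pendant '[0,0,-0.65,0,0,0,0, 0,0,-0.6,0,0,0,0, 0,0,0,0,0,0,0, 0,0,0,0,0,0,0]'; python3 -m pendant '[0,0.12,0,0,0,0,0, 0,0.12,0,0,0,0,0, 0,0.1,0,0,0,0,0, 0,0,0,0,0,0,0]'
```

```text
time_s: 4.15
tool_pos: [0.4696, -0.1268, 0.0819]
tool_rot: [-90.0, -0.1, 1.6]
force: [0.9, -0.9, 0.8]
grip_width: 0.0007
time_s: 4.65
tool_pos: [0.4687, -0.1125, 0.0807]
tool_rot: [-90.0, -0.0, 1.7]
force: [0.4, 0.2, -0.3]
grip_width: 0.0004
```

```bash
python3 -m pendant '[0,0.1,0,0,0,0,0, 0,0,0,0,0,0,0]'; python3 -m pendant '[0,0.08,0,0,0,0,0, 0,0,0,0,0,0,0]';python3 -m pendant '[0,0.06,0,0,0,0,0, 0,0,0,0,0,0,0]'
```

```text
time_s: 4.9
tool_pos: [0.4685, -0.1088, 0.0805]
tool_rot: [-90.0, 0.0, 1.7]
force: [-0.6, -0.4, 0.2]
grip_width: 0.0003
time_s: 5.15
tool_pos: [0.4686, -0.1056, 0.0806]
tool_rot: [-90.0, -0.0, 1.7]
force: [0.0, -0.8, -0.4]
grip_width: 0.0007
time_s: 5.4
tool_pos: [0.4685, -0.1043, 0.0806]
tool_rot: [-90.1, -0.0, 1.6]
force: [-0.1, -2.9, -0.1]
grip_width: 0.0006
```

```bash
for i in 1; do python3 -m pendant '[0,0.08,0,0,0,0,0, 0,0,0,0,0,0,0]'; python3 -m pendant '[0,0.08,0,0,0,0,0, 0,0,0,0,0,0,0]';python3 -m pendant '[0,0.05,0,0,0,0,0, 0,0,0,0,0,0,0]'; done
```

```text
time_s: 5.65
tool_pos: [0.4684, -0.1022, 0.0806]
tool_rot: [-90.1, -0.0, 1.6]
force: [-0.1, -6.1, -1.2]
grip_width: 0.0002
time_s: 5.9
tool_pos: [0.4684, -0.0995, 0.0807]
tool_rot: [-90.2, -0.0, 1.6]
force: [-0.6, -7.1, -0.4]
grip_width: 0.0006
time_s: 6.15
tool_pos: [0.4683, -0.098, 0.0807]
tool_rot: [-90.2, -0.0, 1.5]
force: [-0.3, -7.5, -0.1]
grip_width: 0.0002
```

```bash
python3 -m pendant '[0,0.05,0,0,0,0,0, 0,0,0,0,0,0,0]'; python3 -m pendant '[0,0.04,0,0,0,0,0, 0,0,0,0,0,0,0, 0,0,0,0,0,0,0]'
python3 - <<'E'
from h import *
c=env.read_camera("top");crop(c,245,170,120,90,6,"t_r2.png")
c=env.read_camera("scene");crop(c,300,130,120,110,6,"s_r2.png")
E
```

```text
time_s: 6.4
tool_pos: [0.4683, -0.0964, 0.0807]
tool_rot: [-90.2, -0.0, 1.5]
force: [0.1, -9.5, 0.7]
grip_width: 0.0008
time_s: 6.78
tool_pos: [0.4683, -0.0961, 0.0807]
tool_rot: [-90.3, -0.0, 1.5]
force: [-0.7, -11.5, -0.3]
grip_width: 0.0005
```

View pics/s_r2.png

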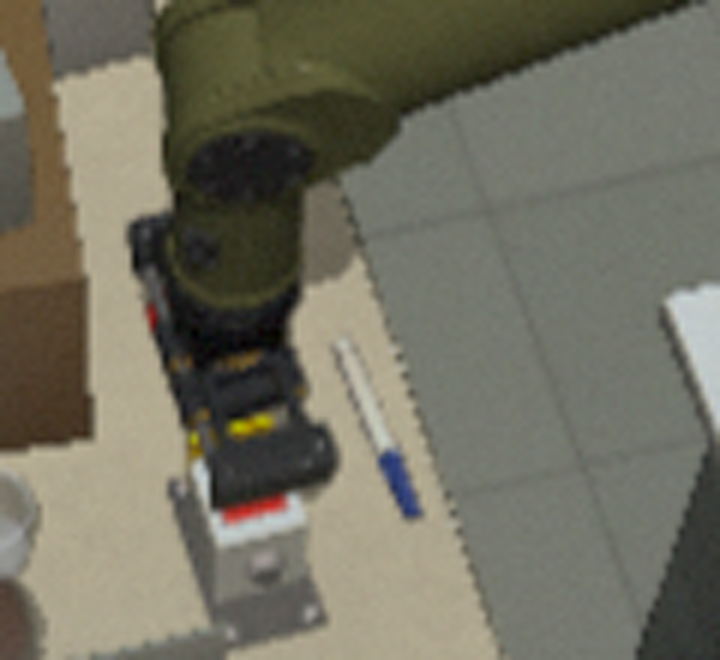

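The force jumped to 11.5 N with no further motion, so the plate is on its stop. A red spot is now visible at about (153,315), further out than before at (170,350), so the probe looks to have sprung out. I'll back off, rise and check.

```bash
python3 -m pendant '[0,-0.3,0,0,0,0,0, 0,-0.3,0,0,0,0,0, 0,0,0.4,0,0,0,0, 0,0,0.9,0,0,0,0, 0,0,0.9,0,0,0,0, -0.1,0.5,0.9,0,0,0,0, -0.1,0.9,0,0,0,0,0, 0,0.9,0,0,0,0,0, 0,0.9,0,0,0,0,0, 0,0.9,0,0,0,0,0]'
python3 - <<'E'
from h import *
c=env.read_camera("top");crop(c,265,195,100,70,8,"t_r3.png")
c=env.read_camera("scene");crop(c,300,130,120,110,6,"s_r3.png")
E
```

```text
time_s: 8.12
tool_pos: [0.4604, 0.0508, 0.206]
tool_rot: [-89.9, -0.1, 1.7]
force: [0.5, -1.3, -0.5]
grip_width: 0.0005
```

View pics/t_r3.png

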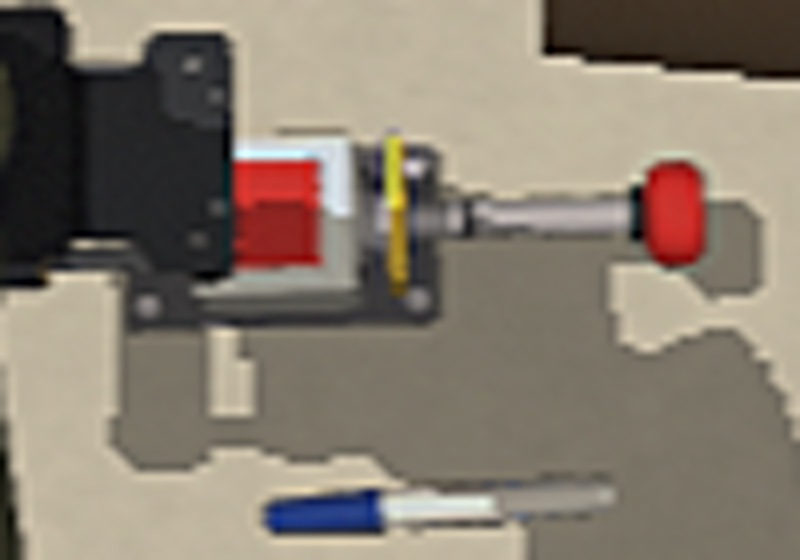

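View pics/s_r3.png

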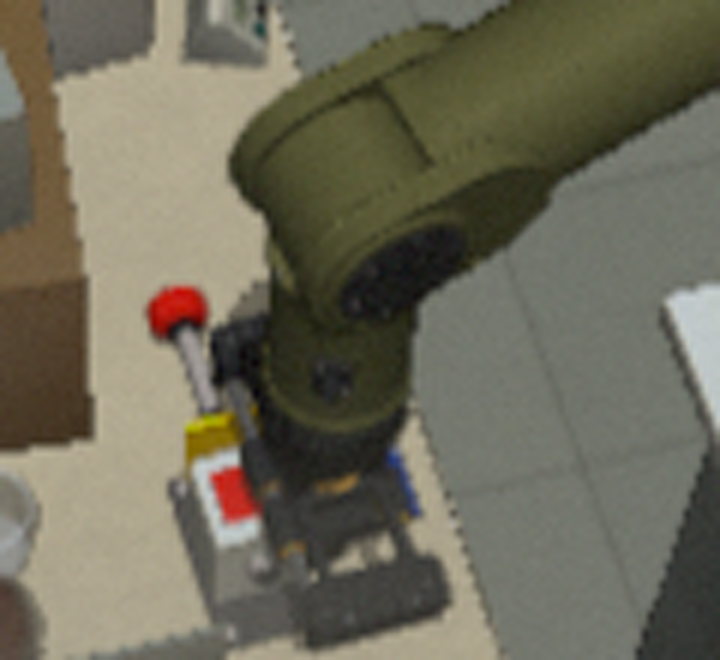

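The red probe is out: its head moved about 67 px in the crop (≈26 mm), and the plate has sprung back. Now the blue one.

```bash
python3 -m pendant '[0.15,0.6,0,0,0,0,0, 0.15,0.5,0,0,0,0,0, 0,0,-0.9,0,0,0,0, 0,0,-0.9,0,0,0,0, 0,0,-0.4,0,0,0,0, 0,0,0,0,0,0,0, 0,0,0,0,0,0,0]'
python3 - <<'E'
from h import *
c=env.read_camera("top");crop(c,150,170,120,90,6,"t_b1.png")
c=env.read_camera("scene");crop(c,300,200,120,110,6,"s_b1.png")
E
```

```text
time_s: 9.1
tool_pos: [0.4737, 0.0928, 0.118]
tool_rot: [-90.0, -0.1, 1.6]
force: [-0.3, 0.4, 0.3]
grip_width: 0.0003
```

View pics/t_b1.png

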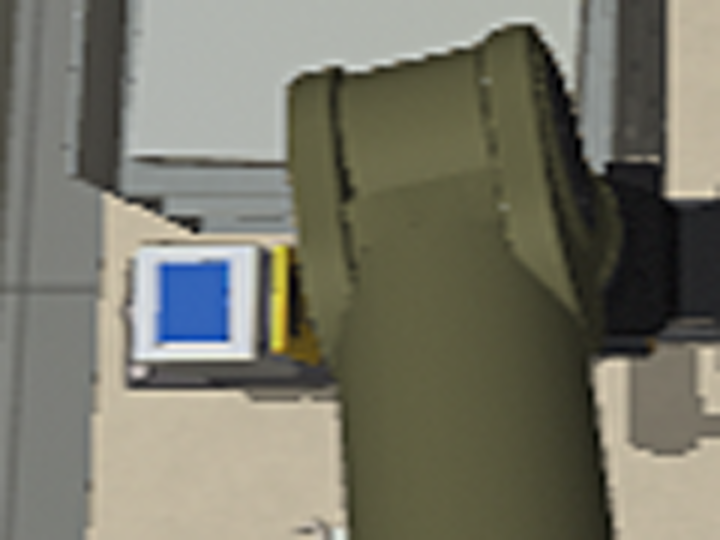

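View pics/s_b1.png

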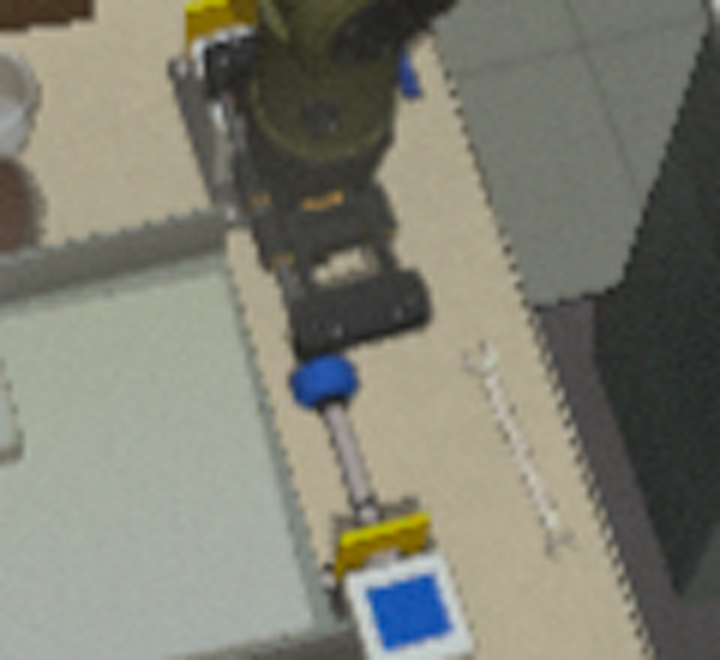

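The fingers are just outside the blue head, which is at scene crop (325,380), and the path is clear. I'll lower and approach.

```bash
python3 -m pendant '[-0.05,0,-0.9,0,0,0,0, 0,0,-0.85,0,0,0,0, 0,0,0,0,0,0,0, 0,0,0,0,0,0,0]'; python3 -m pendant '[0,0.3,0,0,0,0,0, 0,0.3,0,0,0,0,0, 0,0.1,0,0,0,0,0, 0,0,0,0,0,0,0]';  python3 -m pendant '[0,0.1,0,0,0,0,0, 0,0.1,0,0,0,0,0, 0,0,0,0,0,0,0]'
```

```text
time_s: 9.7
tool_pos: [0.4718, 0.0928, 0.0482]
tool_rot: [-90.0, -0.1, 1.6]
force: [1.1, 0.0, 0.3]
grip_width: 0.0003
time_s: 10.2
tool_pos: [0.4706, 0.1211, 0.0467]
tool_rot: [-90.0, -0.0, 1.7]
force: [0.7, 0.2, -0.3]
grip_width: 0.0006
time_s: 10.58
tool_pos: [0.4705, 0.1283, 0.0465]
tool_rot: [-90.0, 0.0, 1.6]
force: [0.2, -0.8, 0.4]
grip_width: 0.0003
```

```bash
python3 -m pendant '[0,0.12,0,0,0,0,0, 0,0.12,0,0,0,0,0, 0,0.12,0,0,0,0,0, 0,0,0,0,0,0,0]';  python3 -m pendant '[0,0.1,0,0,0,0,0, 0,0.1,0,0,0,0,0, 0,0,0,0,0,0,0]'; python3 -m pendant '[0,0.1,0,0,0,0,0, 0,0,0,0,0,0,0]'
```

```text
time_s: 11.08
tool_pos: [0.4704, 0.1427, 0.0465]
tool_rot: [-90.0, 0.0, 1.6]
force: [-1.3, -4.9, 0.7]
grip_width: 0.0004
time_s: 11.45
tool_pos: [0.4702, 0.147, 0.0463]
tool_rot: [-90.3, 0.1, 1.5]
force: [-0.5, -11.5, 4.1]
grip_width: 0.0003
time_s: 11.7
tool_pos: [0.4702, 0.1482, 0.0463]
tool_rot: [-90.5, 0.2, 1.4]
force: [-2.4, -18.2, 6.9]
grip_width: 0.0006
```

18 N with an upward component is more than the 14 N expected from the grip. I'll look before pushing further.

```bash

python3 - <<'E'
from h import *
c=env.read_camera("top");crop(c,150,170,120,90,6,"t_b2.png")
c=env.read_camera("scene");crop(c,325,225,90,95,8,"s_b2.png")
print(env.get_obs()["force"],env.get_obs()["wrist_torque"])
E
```

```text
[ -2.5719 -17.1606   6.3736] [-3.5178  0.4251 -0.054 ]
```

View pics/t_b2.png

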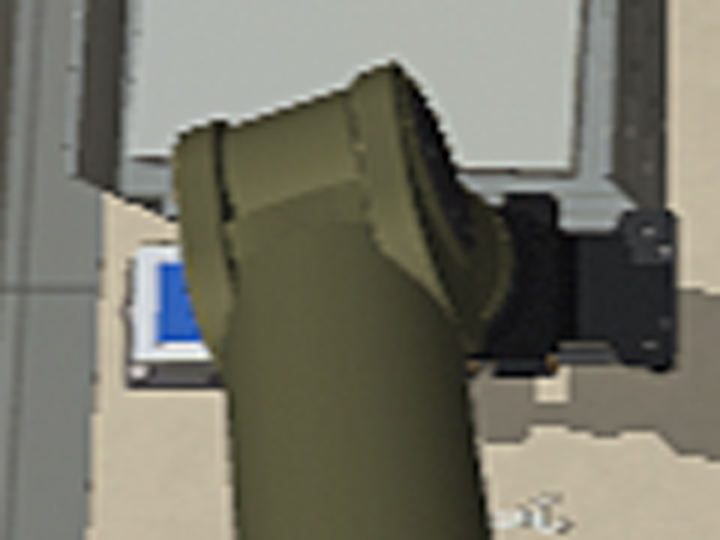

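View pics/s_b2.png

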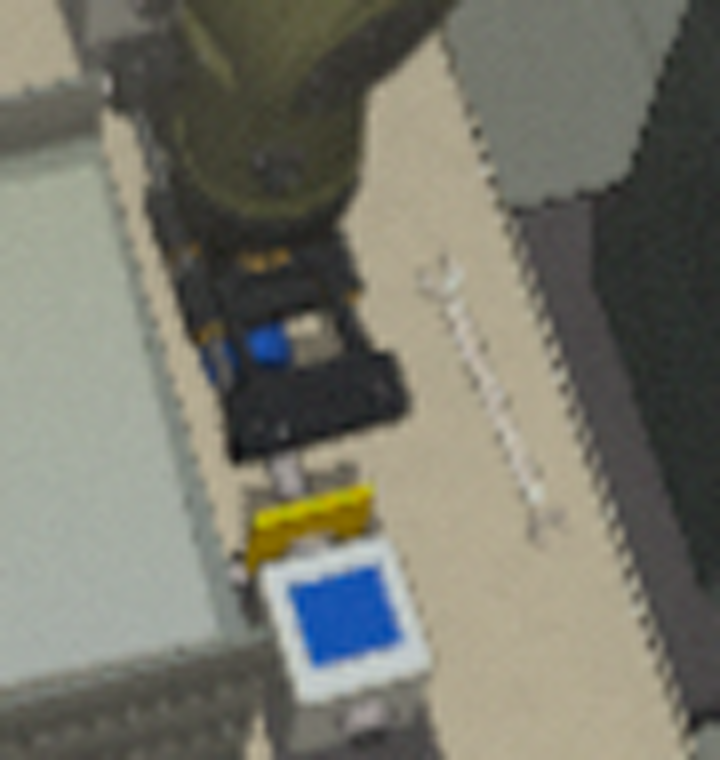

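The body is clear of the plate and the tray (there is a visible gap at about (290,480) in the scene view), and only the fingers touch the head. The force is grip resistance plus a tilted contact at the head edge, so I'll continue in small steps.

```bash
python3 -m pendant '[0,0.06,0,0,0,0,0, 0,0,0,0,0,0,0]';  python3 -m pendant '[0,0.06,0,0,0,0,0, 0,0,0,0,0,0,0]'
```

```text
time_s: 12.05
tool_pos: [0.4702, 0.1493, 0.0462]
tool_rot: [-90.6, 0.2, 1.4]
force: [-1.6, -20.4, 6.7]
grip_width: 0.0005
time_s: 12.3
tool_pos: [0.4702, 0.1567, 0.0462]
tool_rot: [-90.2, 0.1, 1.5]
force: [-1.7, -9.2, 2.1]
grip_width: 0.0008
```

It passed the grip peak with a snap forward. I'll push a little more to reach the inner stop.

```bash
python3 -m pendant '[0,0.05,0,0,0,0,0, 0,0,0,0,0,0,0]';  python3 -m pendant '[0,0.05,0,0,0,0,0, 0,0,0,0,0,0,0]'
```

```text
time_s: 12.55
tool_pos: [0.4702, 0.1569, 0.0462]
tool_rot: [-90.3, 0.1, 1.5]
force: [-1.6, -14.5, 4.4]
grip_width: 0.0005
time_s: 12.8
tool_pos: [0.4702, 0.1569, 0.0462]
tool_rot: [-90.5, 0.2, 1.4]
force: [-1.6, -17.7, 5.2]
grip_width: 0.0005
```

It's hard against the inner stop (no motion, force rising). Backing off and rising.

```bash
python3 -m pendant '[0,-0.3,0,0,0,0,0, 0,-0.5,0,0,0,0,0, 0,-0.5,0,0,0,0,0, 0,-0.1,0.5,0,0,0,0, 0,0,0.9,0,0,0,0, 0,0,0.9,0,0,0,0, 0,0,0.9,0,0,0,0, -0.2,-0.4,0.8,0,0,0,0, 0,-0.5,0,0,0,0,0, 0,0,0,0,0,0,0]'
python3 - <<'E'
from h import *
c=env.read_camera("top");crop(c,160,195,100,70,8,"t_b4.png");cv2.imwrite("pics/t4.png",c["image"][:,:,::-1])
def T(x,y,z,o=(160,195),k=8):
    p=ray(c,o[0]+(x+.5)/k-.5,o[1]+(y+.5)/k-.5,z); return p
c2=env.read_camera("scene");crop(c2,315,170,100,155,4,"s4.png")
E
```

```text
time_s: 14.05
tool_pos: [0.4629, 0.0719, 0.2072]
tool_rot: [-89.9, -0.1, 1.6]
force: [-0.1, 1.0, 0.1]
grip_width: 0.0006
```

View pics/t_b4.png

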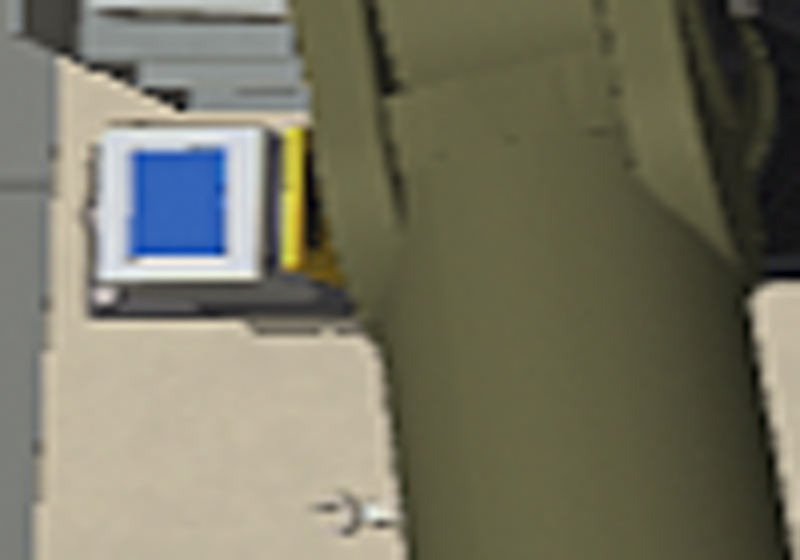

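View pics/t4.png

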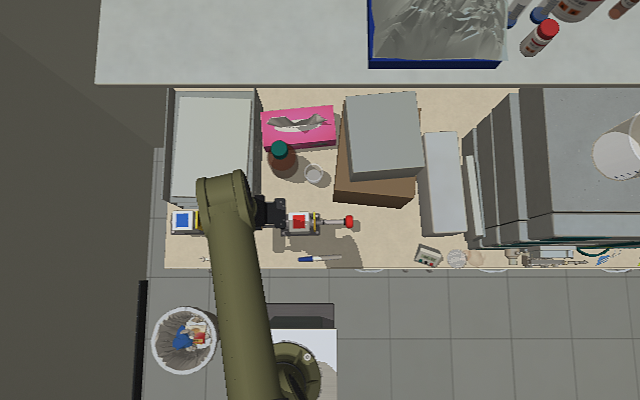

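View pics/s4.png

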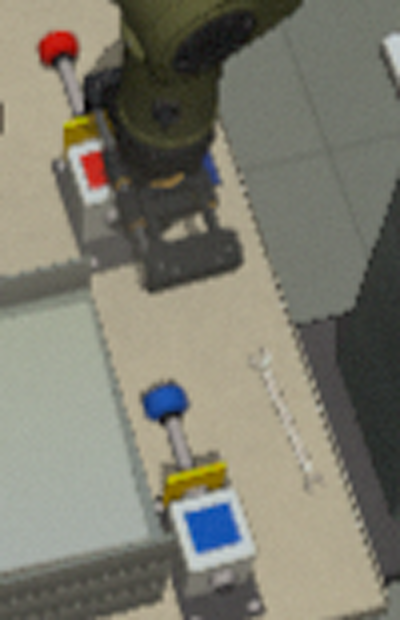

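Blue's rod is visibly shorter and red is still out. I'll move the arm aside for an unobstructed measurement.

```bash
python3 -m pendant '[-0.1,-0.9,0,0,0,0,0, 0,-0.9,0,0,0,0,0, 0,-0.9,0,0,0,0,0, 0,0,0,0,0,0,0, 0,0,0,0,0,0,0, 0,0,0,0,0,0,0, 0,0,0,0,0,0,0]'
python3 - <<'E'
from h import *
c=env.read_camera("top");crop(c,160,195,100,70,8,"t_b5.png")
crop(c,160,195,300,80,2,"t_all5.png")
c2=env.read_camera("scene");print(ray(c2,356.2,270.5,.055)); crop(c2,315,90,100,235,2.5,"s5.png")
E
```

```text
time_s: 15.02
tool_pos: [0.4586, -0.0352, 0.2065]
tool_rot: [-90.0, 0.0, 1.7]
force: [-0.2, -0.6, 0.2]
grip_width: 0.0004
[0.4745 0.1746 0.055 ]
```

View pics/t_b5.png

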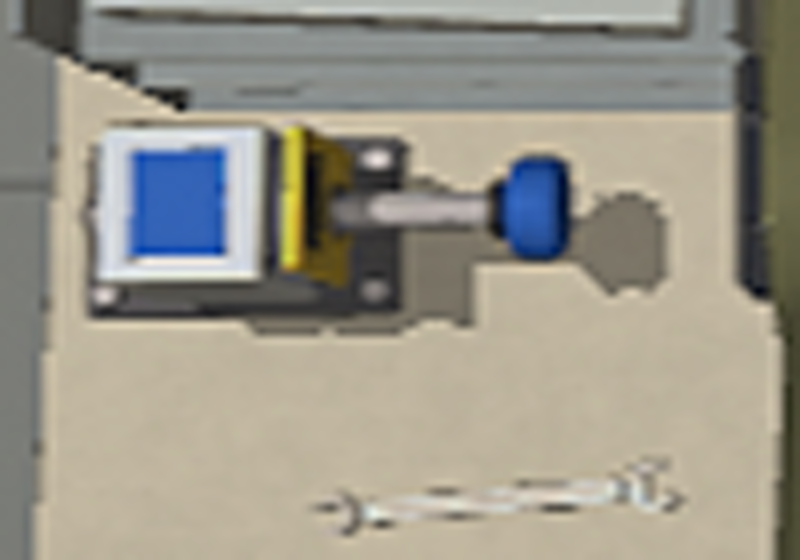

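View pics/s5.png

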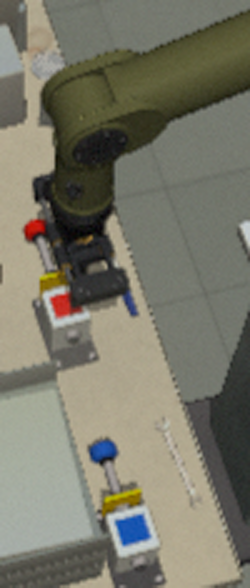

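View pics/t_all5.png

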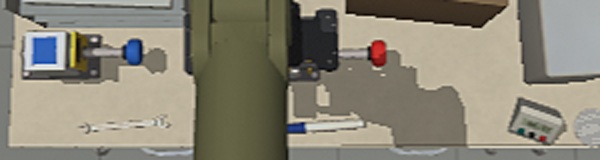

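Blue's head moved from crop column 640 to 570 (≈27 mm, so about 0.030 in) and is holding two seconds after release. Red is still out, the bystanders haven't moved, and the gripper touches nothing. Handing in.

```bash
python3 -c "
from cell import env
print(env.sign_off())"
```

```text
the job is handed in; nothing more can be done
None
```

The job is done in the order asked, and I handed it in at about 15 s of the 64 s allowed.

- **Red probe:** I pressed its release plate to the hard stop (about 11 N). The probe sprang out about 26 mm, and the plate returned when I backed off.
- **Blue probe:** I then pushed it past the grip to its inner stop. In the pictures taken about 2 s after I let go, it was still about 27 mm further in than at the start, or roughly 0.030 in.
- **Both gripped at once:** red was out before I touched blue, so this never happened.
- **Last checks:** red was still out and the tool was touching nothing. The spanner looked unmoved. The pen, timer, bottle and beaker looked in place wherever the arm did not hide them. I did not check the dish closely.
- **One reading that disagreed:** while passing the blue grip, the force peaked at about 20 N, with about 7 N of it upward. The task gave about 14 N. I paused and looked, and saw only the fingers touching the head. My best guess is a slanted contact at the head's edge. The force dropped as soon as the grip was passed.

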